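# Fit a gas filter cartridge and open the supply

## Robot

A 7-joint arm with a two-finger parallel gripper is mounted at the origin on the work surface. World frame = base frame: x ahead of the robot, y to its left, z up, the work surface at z = 0. Lengths are in m, angles in rad, forces in N, time in s.
With the tool pointing down it reaches from about 0.4 to 0.85 m from the base axis. Payload 10.4 kg.
Tool frame: the origin (TCP) lies midway between the tips of the shut fingers; the grasp point (between the pads) lies 19 mm behind it; y points along the fingers, x is the direction in which the jaws open and shut, and the axes are right-handed (so a half turn about y gives the same grasp; the last joint's range is limited). The gripper opens to 87 mm and grips with 3 to 60 N. Pads are 19 mm wide; open, the fingers measure 117 mm over their backs; the gripper's body (75 mm by 190 mm) begins 51 mm behind the grasp point.
Start: joints at [1.14, 0.332, -0.065, 1.46, 0.022, 1.35, -0.088], TCP at [0.248, -0.574, 0.223] pointing down, gripper open.
Joint ranges: [-2.6, 2.6], [-0.5, 2.12], [-1.47, 1.34], [0.16, 2.42], [-1.27, 4.41], [0.06, 2.06], [-2.6, 2.6]. Speed limits (rad/s): [2.22, 2.22, 2.79, 2.79, 3.14, 3.14, 3.14].

## Interface

Orientations are given as a rotation vector (axis times angle).
In Python, from bench import monitor, cams, ticket gives the robot as it stands. The module is installed in compiled form; this text tells all that it offers.
- The arm moves only by the tool drive_tool, never from a script. Its argument "rows" is a list that holds one entry, the list of rows, each a list of 5 numbers: the shift along the tool's x, y, z in mm, then the turn about the tool's y in degrees, then the gripper's target within -1 to 1 (shut at 1, half-way at 0, fully open at -1). In form: [[[dx, dy, dz, roll, gripper], ...]]. A call has 1 to 20 rows; each row is the pose to reach, as a shift and turn from the pose commanded when the call began, along the tool's axes at that moment; what a row does not reach only later rows make up. A row lasts 1/10 s, in which the tool goes at most 50 mm and 8.59 degrees, less where a joint would pass 70% of its speed; a pose out of reach is approached as far as the arm can. A call with a gripper value outside its range is refused whole. The fingers move at their own pace and stop on an object; "force" is the grip in N (left out, the last holds). Time passes only in rows, so rows that repeat a pose let the fingers close. It gives the time, the measured TCP pose, the force and the opening at its end, in the units of the state.
- monitor.read_state(): the state, without advancing time (a new reading comes with each control period).
- cams.snapshot(name): name is "side" or "top" or "wrist"; returns a dict with "frame" (420x560x3 uint8, red, green, blue), "fov_y" (degrees; the focal length in pixels is half the picture's height over the tangent of half this angle, whatever the lens; pixels are square), "cx", "cy" (the principal point, pixels), "cam_to_world" (4x4, takes a point from camera to world coordinates); the wrist camera has in their place "tool_from_camera" (4x4, takes a point from camera to tool coordinates, whose origin is the TCP and whose axes are the tool frame's). Camera axes: x right, y up, looking along -z (the intrinsics and any distortion apply to the point x, -y, -z); pixel columns grow to the right and rows downward; lengths in m; the calibration is good to about 2 mm. The wrist camera is an equidistant fisheye: a pixel r from the principal point sees the ray r / f radians off the axis. A picture is of the moment at which its call begins: read the wrist's pose just before it. There is no depth.
- ticket.finish_job(): hands the job in, once; it reports no verdict.
Trained networks look in the newest picture that a camera, given by its name, has taken for a name from the list of things; names that differ only in an ending like _2 or _b are one class to them, and where a whole thing is asked for, a point or a joint stands for the part that bears it (a point fixed in the world has none). Each returns a list of dicts, best first, with "conf" (0 to 1); they miss things now and then, are a little off and sometimes report something else, mostly with a low value. They report only what shows in the picture. A call takes as long as a camera call. They do not tell look-alikes from the thing itself.
- cams.recognise(camera, target): "centre" ([x, y, z] in m, in the coordinates of the camera as it stood for that picture, good to about 4 mm: the middle of the surface that is visible of it).
The state is a dict: "t": time; "qpos": joint angles; "qd": joint speeds; "effort": joint torques, N m; "tool_pos": TCP position; "tool_rot": TCP orientation; "force": force on the tool from outside, world axes, zero at the start; "ft_torque": the same for the moment, N m; "opening": opening from 0.0 (shut) to 1.0 (fully open).
Only numpy, scipy, OpenCV 4.12 (cv2) and the standard library are available. Lean on these libraries where they do the work, as an engineer would, in place of code of your own. Each camera call takes 0.05 s, during which the arm holds its last target.

## Task

One place on the gas manifold has no filter. Take the tall filter cartridge from the rack of spares and push its stem into the empty push-fit port, past the seal until it bottoms, firmly but without ramming it. Only when it is fully home, let go of it and turn the manifold's valve lever to fully open; leave everything else where it stands.

Things in the scene. Friction and masses are not known exactly. Their poses are not given: they have to be found in the camera images.
- cartridge: The tall filter cartridge, stem down in one hole of the rack; about 0.15 kg. Housing: a cylinder 32 mm across (clear, white pleated element, aluminium caps). Stem: steel, 12 mm across, its last 3 mm chamfered down to 7 mm. Origin at the stem's tip, z up its axis: stem z = 0 to 44 mm, housing z = 44 to 124 mm. In the rack its shoulder rests on the rack's top, with a few mm of sideways play.
- cartridge_grip (a point): A point on the cartridge's axis, 94 mm above the stem's tip: a good height to grip the housing (32 mm across); 25 to 40 N of grip holds it for pushing.
- port: The empty push-fit port, an upright round fitting 31 mm across on top of the manifold, at any one of its three places; the other two hold fitted cartridges. Origin at the foot of the fitting, on the manifold bar; z up its bore. The cartridge stays home when let go. More than 40 N of contact between cartridge and fitting, of which the squeeze of the seal makes about 14 N, is ramming: push with less than 25 N.
- port_mouth (a point): Centre of the port's open mouth (a flared grey release ring), 45 mm above the port's origin. It narrows over 5 mm from about 20 mm to a 14 mm bore. The seal lies 12 mm below the mouth: the stem's tip meets it 10 to 12 mm down, and getting past it takes a push of some 8 to 15 N over about 3 mm, which can be mistaken for the bottom; then the stem slides on with a few N.
- poppet (a joint): The spring-shut valve deep inside the empty port, in m: 0 shut, 0.004 fully open, when the stem has bottomed. The stem first meets it (light spring and damping, 1 to 4 N, 4 mm travel), then bottoms hard. How deep cannot be seen and differs from fitting to fitting: the stem's tip bottoms anywhere from 21 to 36 mm below the mouth. A push of 15 to 20 N against the hard stop shows that it is home.
- valve (a joint): The quarter-turn supply valve at the manifold's +y end, in rad: 0 shut (lever square across the bar, pointing to the manifold's -x side, towards the robot), 1.571 fully open (lever along the bar, pointing away from the ports); turns clockwise seen from above, may start up to 0.2 open. It needs about 0.12 N m and stays where it is left.
- valve_axis (a point): The point on the valve's upright turning axis at the mid-height of the lever. The lever, a flat bar with a black sleeve, reaches 95 mm out from it; the sleeve is 18 mm wide and 14 mm high, from 33 to 95 mm out. There is free air under the sleeve down to the bench (about 80 mm).
- valve_tip (a point): A point on the lever's centre line inside the sleeve, 75 mm from the axis, at mid-height.
- manifold: The manifold: an aluminium bar 44 mm deep (x) and 275 mm long (y), top 55 mm over the bench, with a round gauge (top 123 mm up) at its -y end and a ball valve at its +y end. Fixed. Origin on the bench; the port places are at y = -110, -40 and 30 mm, the gauge at -160 mm, the valve's axis at 150 mm.
- rack: The rack of spares, a white block 200 mm (x) by 64 mm (y) by 50 mm high with three 20 mm holes at x = -62, 0 and 62 mm. Origin under its centre. Fixed.
- fitted_a: A tall cartridge already fitted on the manifold, of the same size, its top 195 mm over the bench; fixed. Origin at the foot of its fitting.
- fitted_b: The other fitted cartridge, as fitted_a.
- short_cartridge: A short cartridge in the rack with a thicker stem: housing 32 mm across and only 46 mm long, stem 18 mm across. Not for this port. Origin at its stem's tip. To be left alone.
- plug: A grey blanking plug in the rack, head 31 mm across and 20 mm high, stem 18 mm. Origin at its stem's tip. To be left alone.
- beaker: Bystander: glass beaker, 68 mm across, 92 mm high, between robot and manifold. Origin under its centre.
- wash_bottle: Bystander: white wash bottle, 62 mm across, 200 mm high with its bent spout, behind the manifold. Origin under its centre.
- wrench: Bystander: steel spanner 160 mm long lying on the bench. Origin at its middle.
- screwdriver: Bystander: black-handled screwdriver 190 mm long lying on the bench. Origin at its middle.
- vial_a: Bystander: small glass jar with black cap, 44 mm across, 85 mm high, behind the manifold. Origin under its centre.
- vial_b: Bystander: a second such jar.
- reagent: Bystander: amber glass jar, 72 mm across, 150 mm high, at the back right. Origin under its centre.
Mind the look-alikes: they are no part of the job. Leave any orange or red look-alike of the cartridge alone.

How it is judged:
On the way, in this order (a step that is already met when the one before it is completed fails the run):
1. the cartridge is pushed fully home in the empty port, with the supply still shut (value of joint poppet above 0.0025 m and horizontal distance between cartridge and port below 0.003 m and angle between the z axis of cartridge and the z axis of port, either way round below 0.07 rad and value of joint valve below 0.4 rad), for 0.2 s.
2. the supply valve is turned fully open (value of joint valve above 1.4 rad), for 0.2 s.
At the end, for the whole second after the job is handed in: the tall cartridge stands upright (within 0.07 rad) in the empty port, within 3 mm of its axis and at rest, its stem bottomed so that the poppet is open by more than 2.5 of its 4 mm; the supply valve is open beyond 1.4 of 1.571 rad; everything is released (value of joint poppet above 0.0025 m and horizontal distance between cartridge and port below 0.003 m and angle between the z axis of cartridge and the z axis of port, either way round below 0.07 rad and value of joint valve above 1.4 rad and linear speed of cartridge below 0.02 m/s); the robot touches nothing.
It fails at once if the fitting is rammed: more than 40 N between cartridge and port (contact force between cartridge and port above 40 N).
It fails at once if the supply valve is opened (beyond 0.4 rad) while the cartridge is not fully home (value of joint valve above 0.4 rad and value of joint poppet below 0.002 m).
It fails at once if a bystander is disturbed: one of the other spares moved by more than 20 mm, or another bystander by more than 30 mm (distance of any of short_cartridge, plug from where it was at the start of the episode above 0.02 m or distance of any of beaker, wash_bottle, wrench, screwdriver, vial_a, vial_b, reagent from where it was at the start of the episode above 0.03 m).
It also fails if it takes over 54 s, if anything falls off the work surface, if the arm or the gripper's body presses on something with over 40 N, if the wrist force passes 120 N, or if a joint passes its speed limit or range.

## Working session

There is one attempt and no reset: what is moved stays moved. The work goes in short steps, Python scripts to look and compute and a tool call to move; the robot and the scene stay as the last step left them, time stands still between calls to the robot, and variables do not carry over. Pictures are saved under pics/ and viewed, and the job is handed in when it is done.

Besides the shell and the picture viewer there is one more tool, called after "Emit:" as name(argument=value, ...), one argument or row to a line, values as JSON. drive_tool: Moves the arm, as the interface text tells. Its arguments: {"type":"object","properties":{"rows":{"type":"array"},"force":{"type":"number"}},"required":["rows"]}

```bash
mkdir -p pics
cat > h.py <<'E'
import numpy as np, cv2
from bench import monitor, cams, ticket
from scipy.spatial.transform import Rotation as R
def snap(name, fn=None):
    s=monitor.read_state(); d=cams.snapshot(name)
    if fn: cv2.imwrite('pics/'+fn, d['frame'][:,:,::-1])
    return s,d
def f(d): return d['frame'].shape[0]/2/np.tan(np.radians(d['fov_y'])/2)
def Twc(s,d):
    if 'cam_to_world' in d: return np.array(d['cam_to_world'])
    T=np.eye(4);T[:3,:3]=R.from_rotvec(s['tool_rot']).as_matrix();T[:3,3]=s['tool_pos']
    return T@np.array(d['tool_from_camera'])
def ray(s,d,u,v):
    T=Twc(s,d);x=(u-d['cx']);y=(v-d['cy'])
    if 'cam_to_world' in d: r=np.array([x/f(d),-y/f(d),-1])
    else:
        rr=np.hypot(x,y);th=rr/f(d);r=np.array([np.sin(th)*x/max(rr,1e-9),-np.sin(th)*y/max(rr,1e-9),-np.cos(th)])
    r=T[:3,:3]@r; return T[:3,3],r/np.linalg.norm(r)
def atz(s,d,u,v,z):
    o,r=ray(s,d,u,v);return o+r*(z-o[2])/r[2]
def proj(s,d,p):
    T=Twc(s,d);c=np.linalg.inv(T)@np.append(p,1);x,y,z=c[0],-c[1],-c[2]
    if 'cam_to_world' in d: return np.array([d['cx']+f(d)*x/z,d['cy']+f(d)*y/z])
    q=np.hypot(x,y);th=np.arctan2(q,z);return np.array([d['cx']+f(d)*th*x/q,d['cy']+f(d)*th*y/q])
def rec(name,target,s,d,n=4):
    T=Twc(s,d)
    return [(round(float(r['conf']),2),np.round((T@np.append(r['centre'],1))[:3],4),np.round(proj(s,d,(T@np.append(r['centre'],1))[:3]))) for r in cams.recognise(name,target)[:n]]
E
python3 - <<'E'
from h import *
np.set_printoptions(suppress=True,precision=4)
s=monitor.read_state();print(s)
for n in ['side','top','wrist']:
    s,d=snap(n,n+'0.png');print(n,d['fov_y'],d['cx'],d['cy'],[k for k in d]);print(Twc(s,d))
    for t in ['cartridge','port_mouth','port','valve_tip','valve_axis','manifold','rack','fitted_a','short_cartridge','plug','beaker','wash_bottle']:
        try: print(t,rec(n,t,s,d))
        except Exception as e: print(t,e)
E
```

```text
{'t': 0.0, 'qpos': array([ 1.1404,  0.3328, -0.0647,  1.461 ,  0.0216,  1.3499, -0.0885]), 'qd': array([ 0.0011,  0.0017, -0.0012,  0.0002, -0.0003,  0.0006,  0.0013]), 'effort': array([  0.0001, -62.3241,   0.0252, -38.99  ,  -0.0611,   0.0398,
         0.0002]), 'tool_pos': array([ 0.2477, -0.5734,  0.2218]), 'tool_rot': array([-1.3743,  0.9047, -0.9026]), 'force': array([-0.3005, -0.5791,  0.4647]), 'ft_torque': array([ 0.0238, -0.0209, -0.0474]), 'opening': 1.0011511552054595}
side 54.38056431268819 277.8796571293248 212.55087056599555 ['frame', 'fov_y', 'cx', 'cy', 'cam_to_world']
[[ 0.9741  0.1356 -0.1808  0.3414]
 [-0.2259  0.6085 -0.7607 -0.9227]
 [ 0.0068  0.7819  0.6234  0.7894]
 [ 0.      0.      0.      1.    ]]
cartridge [(0.98, array([ 0.5363, -0.24  ,  0.0918]), array([291., 255.])), (0.94, array([ 0.5432, -0.3515,  0.1036]), array([306., 286.])), (0.79, array([ 0.6028, -0.2397,  0.0923]), array([317., 251.])), (0.63, array([ 0.5686, -0.4501,  0.093 ]), array([332., 323.]))]
port_mouth []
port [(0.66, array([ 0.5818, -0.0409,  0.091 ]), array([289., 204.])), (0.62, arr
[... 2762 characters left out ...]
y([390., 238.]))]
plug [(0.66, array([ 0.4892, -0.3465,  0.0701]), array([391., 237.]))]
beaker [(0.41, array([ 0.5427, -0.3297,  0.1296]), array([388., 209.])), (0.29, array([0.5796, 0.0286, 0.1825]), array([226., 190.]))]
wash_bottle [(0.62, array([ 0.7452, -0.1349,  0.1112]), array([298., 129.]))]
wrist 65.70646984690485 280.7434964490173 211.14192805645038 ['frame', 'fov_y', 'cx', 'cy', 'tool_from_camera']
[[ 0.3968  0.8838  0.2479  0.316 ]
 [-0.9179  0.382   0.1071 -0.5438]
 [-0.0001 -0.2701  0.9628  0.3846]
 [ 0.      0.      0.      1.    ]]
cartridge []
port_mouth []
port []
valve_tip []
valve_axis []
manifold []
rack []
fitted_a []
short_cartridge []
plug []
beaker []
wash_bottle []
```

View pics/side0.png

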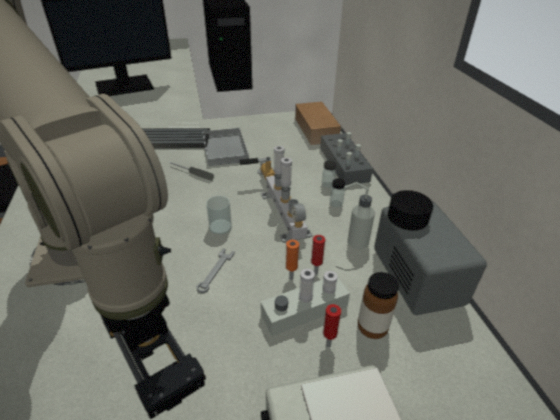

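View pics/top0.png

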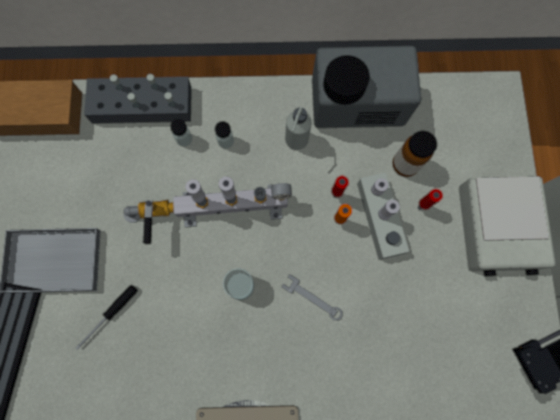

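View pics/wrist0.png

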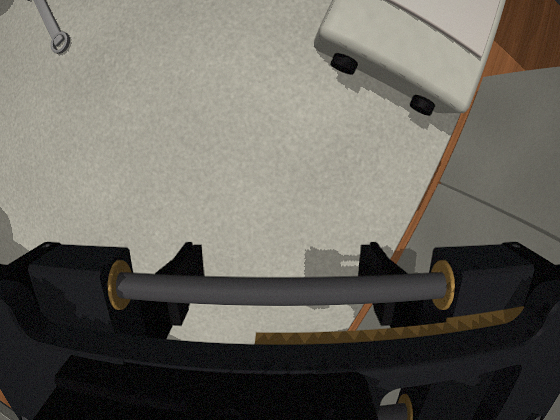

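Run:
```python
import cv2
i=cv2.imread('pics/side0.png');cv2.imwrite('pics/side0c.png',cv2.resize(i[200:350,250:390],None,fx=4,fy=4,interpolation=cv2.INTER_CUBIC))
i=cv2.imread('pics/top0.png');cv2.imwrite('pics/top0c.png',cv2.resize(i[160:260,250:450],None,fx=4,fy=4,interpolation=cv2.INTER_CUBIC))
```

```text
(no output)
```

View pics/side0c.png

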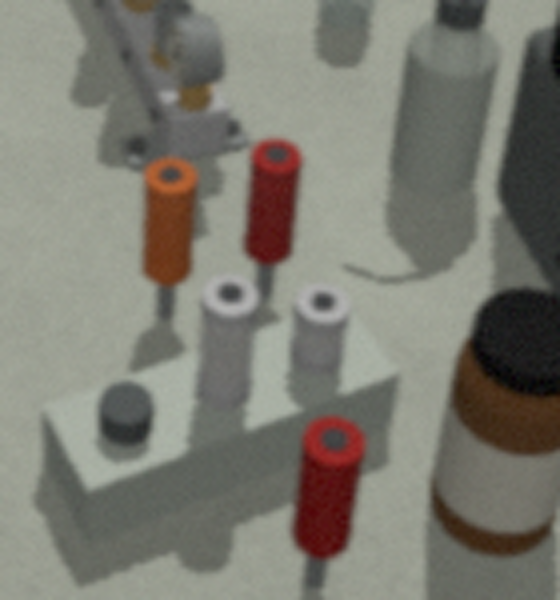

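View pics/top0c.png

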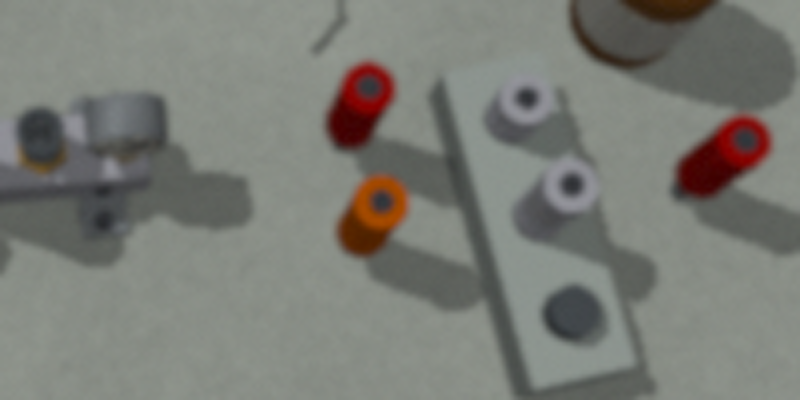

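Run:
```python
import cv2
i=cv2.imread('pics/side0.png');cv2.imwrite('pics/side0m.png',cv2.resize(i[135:250,225:345],None,fx=5,fy=5,interpolation=cv2.INTER_CUBIC))
i=cv2.imread('pics/top0.png');cv2.imwrite('pics/top0m.png',cv2.resize(i[170:250,115:305],None,fx=4,fy=4,interpolation=cv2.INTER_CUBIC))
from h import *
np.set_printoptions(suppress=True,precision=4)
s=monitor.read_state()
print(R.from_rotvec(s['tool_rot']).as_matrix())
s1,d1=snap('side');s2,d2=snap('top')
def tri(a,b):
    o1,r1=ray(s1,d1,*a);o2,r2=ray(s2,d2,*b)
    A=np.stack([r1,-r2],1);t=np.linalg.lstsq(A,o2-o1,rcond=None)[0]
    p,q=o1+t[0]*r1,o2+t[1]*r2;return (p+q)/2,np.linalg.norm(p-q)
print('tallcap',tri((307.5,273.3),(393,206)),atz(s1,d1,307.5,273.3,.13),atz(s2,d2,393,206,.13))
print('short',tri((330.5,275.5),(381.7,184.7)))
print('plug',tri((281.5,298),(393.5,238)))
print('orange',tri((292.5,244),(345,210)),'red1',tri((319,238.5),(342,182)),'red2',tri((333.5,310),(436,195)))
```

```text
[[ 0.3966  0.0001  0.918 ]
 [-0.918  -0.0001  0.3966]
 [ 0.0001 -1.      0.    ]]
tallcap (array([ 0.5479, -0.3399,  0.1309]), np.float64(0.0010801446105042516)) [ 0.5476 -0.3392  0.13  ] [ 0.5487 -0.3402  0.13  ]
short (array([ 0.6081, -0.3272,  0.0961]), np.float64(0.0008918850873054799))
plug (array([ 0.4863, -0.3502,  0.0761]), np.float64(0.002068383086827654))
orange (array([ 0.5426, -0.2334,  0.1224]), np.float64(0.0017799226362628848)) red1 (array([ 0.6088, -0.2302,  0.1237]), np.float64(5.036377406009726e-05)) red2 (array([ 0.5731, -0.4413,  0.1239]), np.float64(0.001156422515197694))
```

View pics/side0m.png

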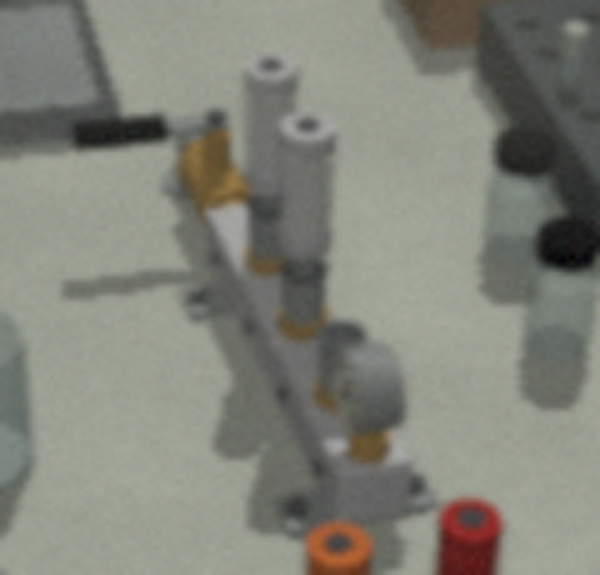

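View pics/top0m.png

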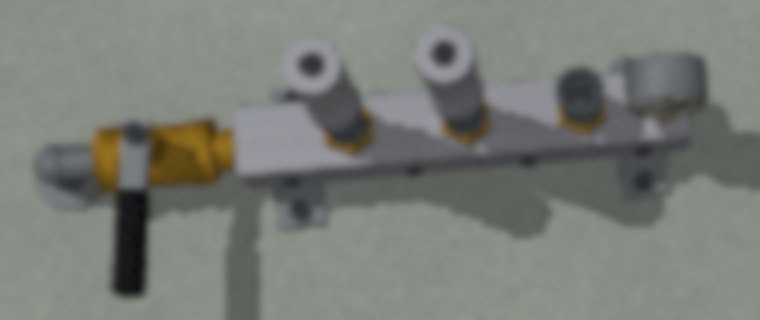

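```bash
cat >> h.py <<'E'
def tri(s1,d1,a,s2,d2,b):
    o1,r1=ray(s1,d1,*a);o2,r2=ray(s2,d2,*b)
    A=np.stack([r1,-r2],1);t=np.linalg.lstsq(A,o2-o1,rcond=None)[0]
    p,q=o1+t[0]*r1,o2+t[1]*r2;return (p+q)/2,np.linalg.norm(p-q)
def want(p,xang=None,s=None):
    "shift mm in tool axes (measured pose) & roll deg to bring TCP to p with tool x at world angle xang deg"
    s=s or monitor.read_state();M=R.from_rotvec(s['tool_rot']).as_matrix()
    d=1000*M.T@(np.array(p)-s['tool_pos']);a=np.degrees(np.arctan2(M[1,0],M[0,0]))
    r=None
    if xang is not None: r=-((xang-a+90)%180-90)
    return np.round(d,1),'ang',round(a,2),'roll',r
E
python3 - <<'E'
from h import *
np.set_printoptions(suppress=True,precision=4)
s1,d1=snap('side');s2,d2=snap('top')
T=lambda a,b:print(tri(s1,d1,a,s2,d2,b))
T((279,148.2),(193,186.3));T((286.4,160.2),(226,183.3));T((293.6,201.6),(259.8,192.5))
print(atz(s2,d2,193,186.3,.195),atz(s2,d2,226,183.3,.195),atz(s2,d2,259.8,192.5,.1))
print('sleeve tip',atz(s2,d2,115+128/4,170+292/4,.09),'axis',atz(s2,d2,115+134/4,170+133/4,.09))
print('box corner',atz(s2,d2,470,272,.1), atz(s2,d2,470,178,.1))
print(want([.548,-.340,.2],-79.3))
E
```

```text
(array([0.5852, 0.0971, 0.1934]), np.float64(0.00029120461970608727))
(array([0.5902, 0.0273, 0.1935]), np.float64(8.125638471649246e-06))
(array([ 0.5951, -0.0422,  0.0993]), np.float64(0.0009974427803866163))
[0.5845 0.0968 0.195 ] [0.5897 0.0272 0.195 ] [ 0.5944 -0.0422  0.1   ]
sleeve tip [0.4831 0.2168 0.09  ] axis [0.5765 0.217  0.09  ]
box corner [ 0.4009 -0.5083  0.1   ] [ 0.6195 -0.5341  0.1   ]
(array([-95.6,  22.6, 368.2]), 'ang', np.float64(-66.64), 'roll', np.float64(12.664244504327584))
```

Emit:
drive_tool(
  rows=[
    [[-10, -20, 20, 2, -1], [-20, -30, 50, 4, -1], [-30, -30, 90, 6, -1], [-40, -30, 130, 8, -1], [-50, -30, 170, 10, -1], [-60, -30, 210, 12, -1], [-70, -20, 250, 12.7, -1], [-80, -10, 290, 12.7, -1], [-88, 0, 325, 12.7, -1], [-93, 0, 350, 12.7, -1], [-96, 0, 362, 12.7, -1], [-96, 0, 367, 12.7, -1], [-96, 0, 367, 12.7, -1]],
  ],
)

```text
t: 3.45
tool_pos: [0.5464, -0.3409, 0.2228]
tool_rot: [-1.292, 1.071, -1.072]
force: [-0.2, 0.0, -0.9]
opening: 0.996
```

Run:
```python
from h import *
np.set_printoptions(suppress=True,precision=4)
s,d=snap('wrist','w1.png');print(rec('wrist','cartridge',s,d))
print(want([.548,-.340,.081],-79.3), proj(s,d,np.array([.548,-.34,.13])))
```

```text
[(0.81, array([ 0.5546, -0.3337,  0.1312]), array([275., 204.])), (0.75, array([ 0.5772, -0.4319,  0.1198]), array([391., 196.])), (0.68, array([ 0.6092, -0.2332,  0.12  ]), array([169., 117.])), (0.56, array([ 0.5463, -0.2406,  0.1235]), array([166., 192.]))]
(array([ -1.4, 141.8,   2.8]), 'ang', np.float64(-79.46), 'roll', np.float64(-0.16402885442795423)) [280.7539 212.4344]
```

View pics/w1.png

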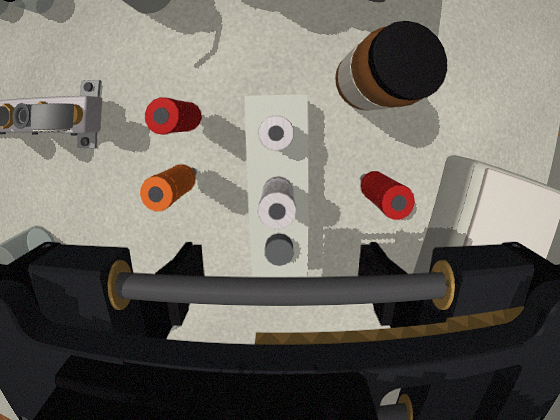

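Emit:
drive_tool(
  rows=[
    [[-2, 10, 2, 0, -1], [-3, 30, 3, 0, -1], [-3, 55, 3, 0, -1], [-3, 80, 3, 0, -1], [-3, 105, 3, 0, -1], [-3, 125, 3, 0, -1], [-3, 137, 3, 0, -1], [-3, 141, 3, 0, -1], [-3, 141, 3, 0, -1], [-3, 141, 3, 0, -1]],
  ],
)

```text
t: 4.55
tool_pos: [0.5496, -0.337, 0.0827]
tool_rot: [-1.291, 1.07, -1.072]
force: [0.7, 0.6, -0.7]
opening: 0.996
```

Run:
```python
from h import *
np.set_printoptions(suppress=True,precision=4)
s,d=snap('wrist','w2.png');print(s['tool_pos'],s['force'])
```

```text
[ 0.5496 -0.337   0.0827] [ 0.6543  0.5913 -0.6664]
```

View pics/w2.png

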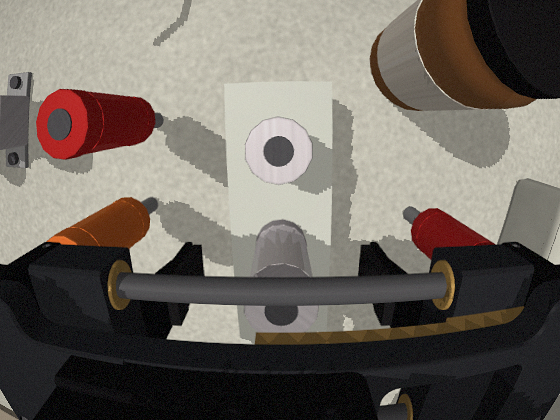

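Emit:
drive_tool(
  rows=[
    [[0, 0, 0, 0, 0], [0, 0, 0, 0, 0.4], [0, 0, 0, 0, 1], [0, 0, 0, 0, 1], [0, 0, 0, 0, 1], [0, 0, 0, 0, 1], [0, 0, 0, 0, 1], [0, 0, 0, 0, 1]],
  ],
  force=35,
)

```text
t: 5.4
tool_pos: [0.5491, -0.3366, 0.0816]
tool_rot: [-1.292, 1.071, -1.071]
force: [0.4, 0.3, -0.8]
opening: 0.36
```

Emit:
drive_tool(
  rows=[
    [[0, -5, 0, 0, 1], [0, -15, 0, 0, 1], [0, -35, 0, 0, 1], [0, -60, 0, 0, 1], [0, -85, 0, 0, 1], [0, -110, 0, 0, 1], [0, -130, 0, 0, 1], [0, -142, 0, 0, 1], [0, -146, 0, 0, 1], [0, -146, 0, 0, 1]],
  ],
)

```text
t: 6.4
tool_pos: [0.5491, -0.3366, 0.2277]
tool_rot: [-1.292, 1.071, -1.071]
force: [-0.1, -0.1, -0.4]
opening: 0.358
```

Run:
```python
from h import *
np.set_printoptions(suppress=True,precision=4)
s,d=snap('wrist','w3.png');print(s['tool_pos'],s['force'],s['opening'],s['qpos'])
print(want([.5948,-.0422,.226],4.0))
snap('side','s3.png')
i=cv2.imread('pics/s3.png');cv2.imwrite('pics/s3c.png',cv2.resize(i[150:350,230:390],None,fx=3,fy=3,interpolation=cv2.INTER_CUBIC))
```

```text
[ 0.5491 -0.3366  0.2277] [-0.1377 -0.0763 -0.4213] 0.35837696974857153 [ 0.6539  0.3824 -0.2343  1.3892  0.0884  1.3799 -0.9654]
(array([-280.6,    0.9,   99.6]), 'ang', np.float64(-79.33), 'roll', np.float64(-83.33219513526706))
```

View pics/s3c.png

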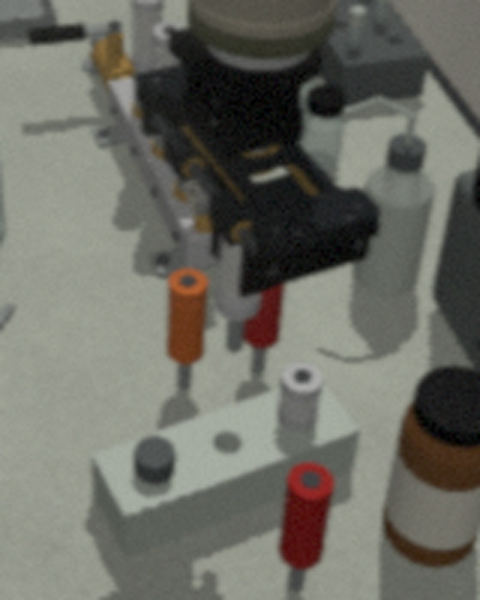

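View pics/w3.png

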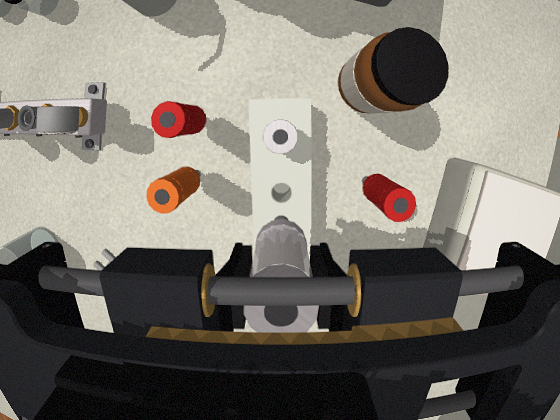

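Emit:
drive_tool(
  rows=[
    [[-5, 0, 2, -3, 1], [-18, 0, 6, -8, 1], [-38, 0, 13, -14, 1], [-62, 0, 22, -21, 1], [-87, 0, 31, -28, 1], [-112, 0, 40, -35, 1], [-137, 0, 49, -42, 1], [-162, 0, 57, -49, 1], [-187, 0, 66, -56, 1], [-212, 0, 75, -63, 1], [-236, 0, 84, -70, 1], [-256, 0, 91, -76, 1], [-270, 0, 96, -80, 1], [-278, 0, 99, -82.5, 1], [-280.5, 0, 100, -83.3, 1], [-280.5, 0, 100, -83.3, 1], [-280.5, 0, 100, -83.3, 1]],
  ],
)

```text
t: 8.2
tool_pos: [0.5954, -0.0436, 0.2273]
tool_rot: [-1.571, -0.052, 0.053]
force: [-0.1, -0.3, -0.8]
opening: 0.363
```

Run:
```python
from h import *
np.set_printoptions(suppress=True,precision=4)
s,d=snap('wrist','w4.png');print(s['tool_pos'],s['tool_rot'],s['force'],s['ft_torque'],s['opening'],s['qpos'])
print(want([.5948,-.0422,.226],4.0))
for n in ['side','top']:
  s,d=snap(n,n+'4.png')
  print(proj(s,d,np.array([.5948,-.0422,.1])),proj(s,d,np.array([.5948,-.0422,.152])))
i=cv2.imread('pics/side4.png');a=cv2.resize(i[130:240,240:350],None,fx=5,fy=5,interpolation=cv2.INTER_CUBIC)
cv2.imwrite('pics/s4c.png',a)
i=cv2.imread('pics/top4.png');cv2.imwrite('pics/t4c.png',cv2.resize(i[150:250,190:320],None,fx=5,fy=5,interpolation=cv2.INTER_CUBIC))
```

```text
[ 0.5954 -0.0436  0.2273] [-1.5706 -0.0521  0.0527] [-0.0648 -0.2613 -0.8313] [-0.0135 -0.0695  0.0411] 0.363293405828176 [ 0.462   0.3231 -0.5808  1.5073  0.1793  1.365  -0.0651]
(array([-0.5,  1.4,  1.4]), 'ang', np.float64(3.83), 'roll', np.float64(-0.17330425420507822))
[293.3418 201.4636] [293.9225 186.2069]
[259.809  192.3191] [259.2734 186.0384]
```

View pics/s4c.png

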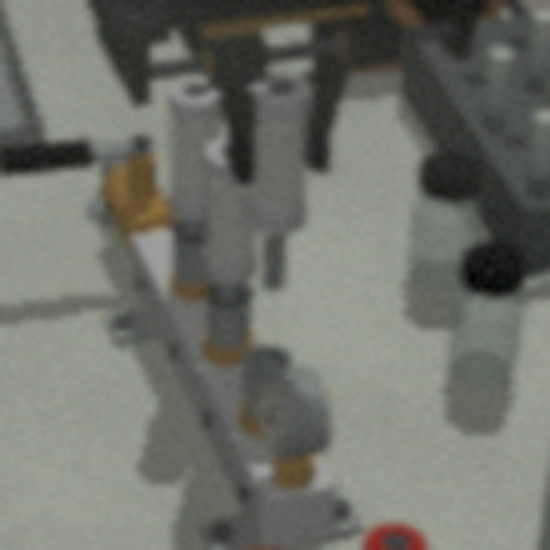

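View pics/t4c.png

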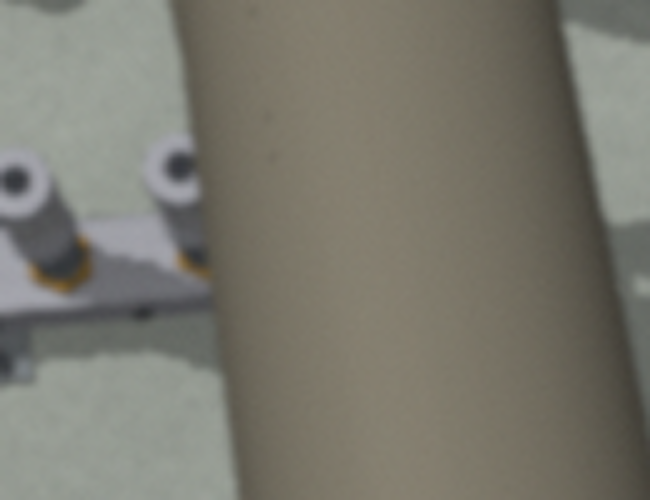

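View pics/w4.png

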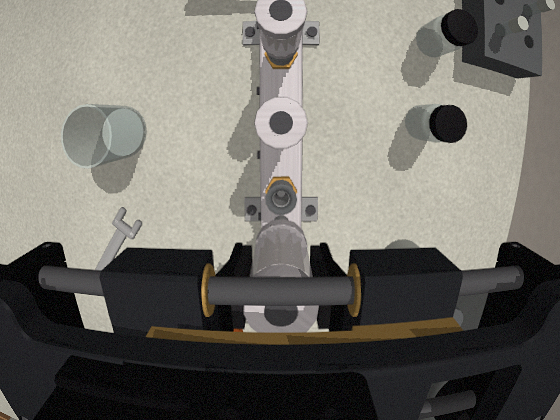

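Run:
```python
from h import *
np.set_printoptions(suppress=True,precision=4)
s,d=snap('wrist');print(proj(s,d,np.array([.5948,-.0422,.1])),proj(s,d,np.array([.5902,.0273,.195])),proj(s,d,np.array([.5852,.0971,.195])),atz(s,d,281,198,.1),atz(s,d,281,122.5,.195),atz(s,d,280,9,.195))
i=cv2.imread('pics/w4.png');a=cv2.resize(i[150:250,220:340],None,fx=6,fy=6,interpolation=cv2.INTER_CUBIC);cv2.imwrite('pics/w4c.png',a)
```

```text
[279.8386 202.9955] [279.4631 128.5316] [279.0088  15.5225] [ 0.5955 -0.0374  0.1   ] [0.5909 0.031  0.195 ] [0.5855 0.1015 0.195 ]
```

View pics/w4c.png

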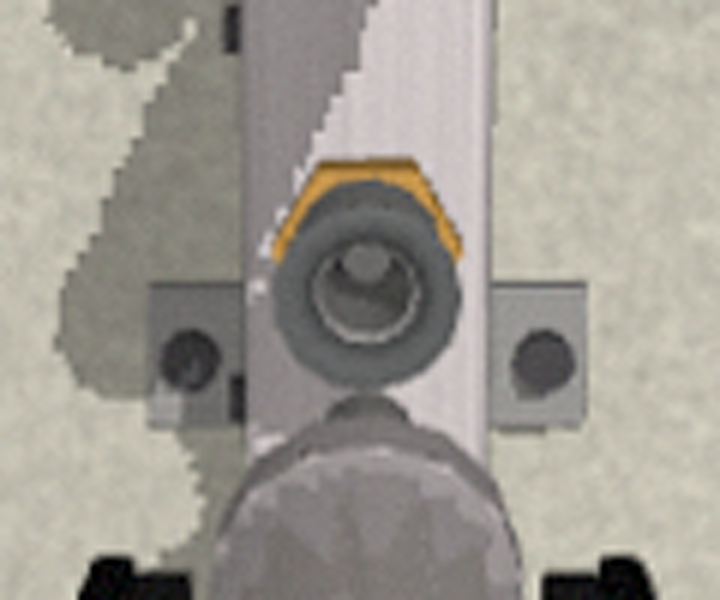

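Run:
```python
from h import *
np.set_printoptions(suppress=True,precision=4)
s,d=snap('wrist');print('wrist tip far edge',atz(s,d,281.2,215.7,.155),atz(s,d,281.2,215.7,.152),'mouth ring',atz(s,d,220+367/6,150+288/6,.1))
# mouth by outer ring circle
s,d=snap('side','side5.png')
print('tip side',atz(s,d,294.6,187.6,.152),'mouth',atz(s,d,293.6,201.6,.1),atz(s,d,293.2,201,.1))
i=cv2.imread('pics/side5.png');cv2.imwrite('pics/s5c.png',cv2.resize(i[165:215,270:320],None,fx=11,fy=11,interpolation=cv2.INTER_CUBIC))
```

```text
wrist tip far edge [ 0.5957 -0.0379  0.155 ] [ 0.5958 -0.0387  0.152 ] mouth ring [ 0.5957 -0.0372  0.1   ]
tip side [ 0.5949 -0.049   0.152 ] mouth [ 0.5953 -0.043   0.1   ] [ 0.595 -0.04   0.1  ]
```

View pics/s5c.png

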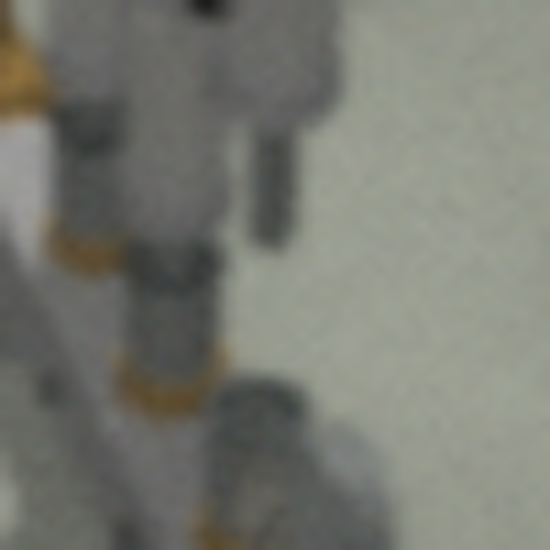

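Emit:
drive_tool(
  rows=[
    [[0, 5, 1.5, 0, 1], [0, 15, 3, 0, 1], [0, 28, 3.5, 0, 1], [0, 38, 3.5, 0, 1], [0, 43, 3.5, 0, 1], [0, 44, 3.5, 0, 1], [0, 44, 3.5, 0, 1]],
  ],
)

```text
t: 9.2
tool_pos: [0.5953, -0.0389, 0.1835]
tool_rot: [-1.57, -0.054, 0.054]
force: [0.8, -0.5, -1.1]
opening: 0.363
```

Run:
```python
from h import *
np.set_printoptions(suppress=True,precision=4)
s,d=snap('wrist','w6.png');print(s['t'],s['tool_pos'],s['force'])
i=cv2.imread('pics/w6.png');cv2.imwrite('pics/w6c.png',cv2.resize(i[150:270,200:360],None,fx=5,fy=5,interpolation=cv2.INTER_CUBIC))
s,d=snap('side','side6.png')
i=cv2.imread('pics/side6.png');cv2.imwrite('pics/s6c.png',cv2.resize(i[165:225,265:325],None,fx=10,fy=10,interpolation=cv2.INTER_CUBIC))
```

```text
9.2 [ 0.5953 -0.0389  0.1835] [ 0.8157 -0.5274 -1.1335]
```

View pics/w6c.png

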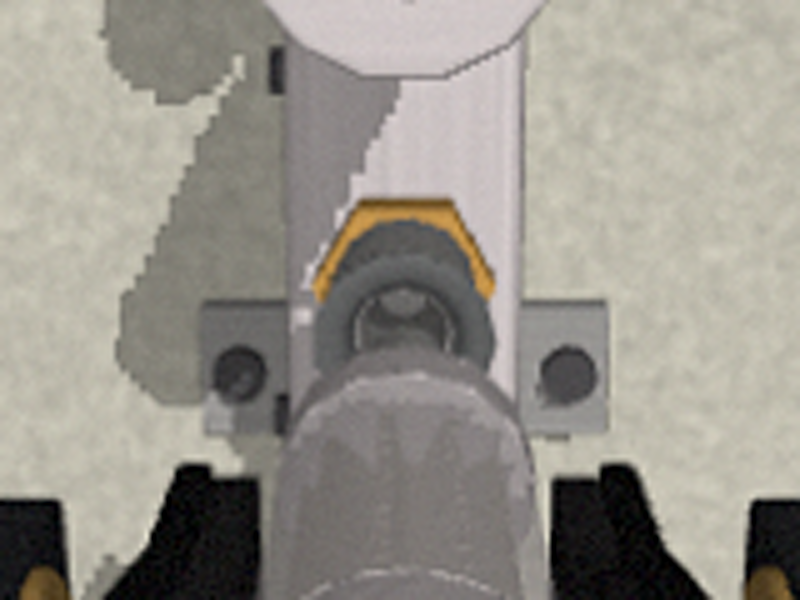

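View pics/s6c.png

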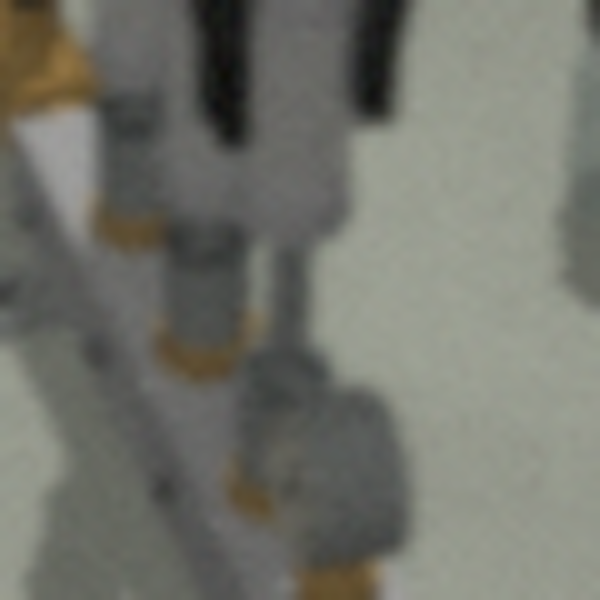

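```bash
python3 - <<'E'
from h import *
np.set_printoptions(suppress=True,precision=4)
s,d=snap('side')
for y in (-.050,-.046,-.042,-.038): print(y,proj(s,d,np.array([.595,y-.0045,.109])),'mouth',proj(s,d,np.array([.595,y,.1])),'rear/front',proj(s,d,np.array([.595,y+.0155,.1])),proj(s,d,np.array([.595,y-.0155,.1])))
s,d=snap('wrist')
for y in (-.046,-.042,-.038): print(y,proj(s,d,np.array([.595,y+.0035,.108])),'mouth',proj(s,d,np.array([.595,y,.1])), 'ring far',proj(s,d,np.array([.595,y+.0155,.1])),'inner far',proj(s,d,np.array([.595,y+.010,.1])), 'housing far bottom',proj(s,d,np.array([.595,y+.016,.152])))
E
python3 - <<'E'
import cv2
a=cv2.imread('pics/side6.png')[175:215,275:310]
a=cv2.resize(cv2.convertScaleAbs(a,alpha=1.6,beta=-60),None,fx=16,fy=15,interpolation=cv2.INTER_LANCZOS4);cv2.imwrite('pics/s6d.png',a)
E
```

```text
-0.05 [294.6433 201.4691] mouth [294.1237 203.0992] rear/front [292.7143 199.8471] [295.5626 206.4193]
-0.046 [294.2725 200.6211] mouth [293.7572 202.2535] rear/front [292.3552 199.0187] [295.1884 205.5559]
-0.042 [293.9036 199.7776] mouth [293.3927 201.4124] rear/front [291.9981 198.1946] [294.8162 204.6971]
-0.038 [293.5367 198.9386] mouth [293.03   200.5756] rear/front [291.6428 197.3748] [294.446  203.8429]
-0.046 [279.2446 225.27  ] mouth [278.9849 226.3059] ring far [280.3249 207.56  ] inner far [279.8439 214.2855] housing far bottom [280.3252 228.2182]
-0.042 [279.599  220.3236] mouth [279.3261 221.531 ] ring far [280.6782 202.621 ] inner far [280.1931 209.4019] housing far bottom [280.7653 222.1793]
-0.038 [279.9567 215.33  ] mouth [279.6705 216.7115] ring far [281.0343 197.6439] inner far [280.5453 204.4777] housing far bottom [281.2104 216.0683]
```

View pics/s6d.png

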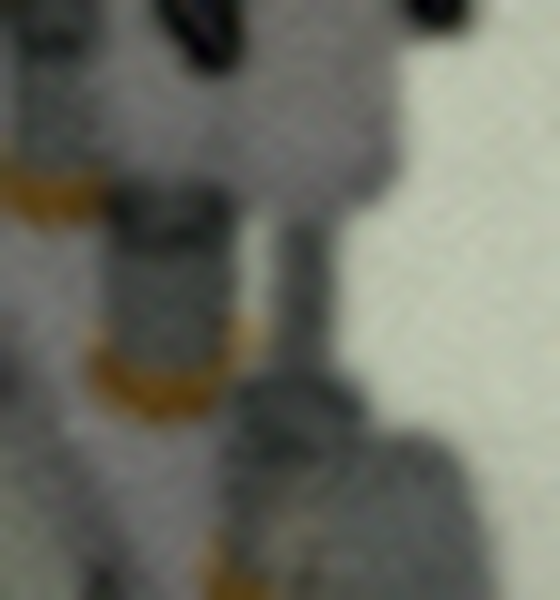

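Emit:
drive_tool(
  rows=[
    [[0, 2, 0, 0, 1], [0, 5, 0, 0, 1], [0, 8, 0, 0, 1], [0, 11, 0, 0, 1], [0, 13, 0, 0, 1], [0, 15, 0, 0, 1], [0, 15, 0, 0, 1]],
  ],
)

```text
t: 10.1
tool_pos: [0.5951, -0.0389, 0.1682]
tool_rot: [-1.57, -0.054, 0.055]
force: [0.4, 0.0, -0.9]
opening: 0.36
```

Run:
```python
from h import *
s,d=snap('wrist','w7.png');print(s['t'],s['tool_pos'],s['force'],s['ft_torque'])
```

```text
10.1 [ 0.59507442 -0.0389271   0.16820377] [ 0.36499952  0.02974392 -0.89339583] [-0.07050588 -0.07975084  0.0096921 ]
```

View pics/w7.png

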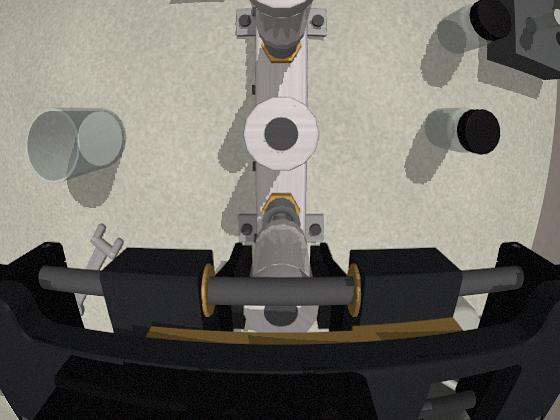

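Emit:
drive_tool(
  rows=[
    [[0, 1, 0, 0, 1], [0, 2, 0, 0, 1], [0, 3, 0, 0, 1], [0, 4, 0, 0, 1], [0, 5, 0, 0, 1]],
  ],
)

```text
t: 10.65
tool_pos: [0.5952, -0.0389, 0.1635]
tool_rot: [-1.57, -0.054, 0.054]
force: [-0.3, 0.2, -0.8]
opening: 0.362
```

Emit:
drive_tool(
  rows=[
    [[0, 1, 0, 0, 1], [0, 2, 0, 0, 1], [0, 3, 0, 0, 1]],
  ],
)

```text
t: 10.95
tool_pos: [0.5956, -0.0389, 0.1613]
tool_rot: [-1.57, -0.055, 0.053]
force: [-1.2, -0.1, 7.1]
opening: 0.358
```

Emit:
drive_tool(
  rows=[
    [[0, 0.7, 0, 0, 1], [0, 1.4, 0, 0, 1], [0, 2, 0, 0, 1]],
  ],
)

```text
t: 11.25
tool_pos: [0.5953, -0.039, 0.1586]
tool_rot: [-1.57, -0.055, 0.054]
force: [-0.2, -0.2, 1.9]
opening: 0.362
```

Emit:
drive_tool(
  rows=[
    [[0, 1, 0, 0, 1], [0, 2, 0, 0, 1], [0, 3, 0, 0, 1]],
  ],
)

```text
t: 11.55
tool_pos: [0.5952, -0.0389, 0.1554]
tool_rot: [-1.57, -0.054, 0.054]
force: [-0.8, -0.5, 2.2]
opening: 0.363
```

Emit:
drive_tool(
  rows=[
    [[0, 1, 0, 0, 1], [0, 2, 0, 0, 1]],
  ],
)

```text
t: 11.75
tool_pos: [0.5952, -0.0389, 0.1534]
tool_rot: [-1.57, -0.054, 0.054]
force: [-0.6, -0.0, 2.9]
opening: 0.36
```

Emit:
drive_tool(
  rows=[
    [[0, 0.7, 0, 0, 1], [0, 1.4, 0, 0, 1]],
  ],
)

```text
t: 11.95
tool_pos: [0.5953, -0.0389, 0.1521]
tool_rot: [-1.57, -0.054, 0.054]
force: [0.7, -0.7, 2.2]
opening: 0.361
```

Emit:
drive_tool(
  rows=[
    [[0, 0.6, 0, 0, 1], [0, 1.2, 0, 0, 1]],
  ],
)

```text
t: 12.15
tool_pos: [0.5952, -0.0389, 0.1509]
tool_rot: [-1.57, -0.054, 0.054]
force: [-0.5, -0.2, 1.4]
opening: 0.361
```

Emit:
drive_tool(
  rows=[
    [[0, 0.7, 0, 0, 1], [0, 1.4, 0, 0, 1]],
  ],
)

```text
t: 12.35
tool_pos: [0.5953, -0.0389, 0.1495]
tool_rot: [-1.57, -0.054, 0.054]
force: [-0.6, 0.0, 1.1]
opening: 0.361
```

Emit:
drive_tool(
  rows=[
    [[0, 0.7, 0, 0, 1], [0, 1.4, 0, 0, 1]],
  ],
)

```text
t: 12.55
tool_pos: [0.5952, -0.0389, 0.1481]
tool_rot: [-1.57, -0.054, 0.054]
force: [-0.0, -0.2, 1.4]
opening: 0.36
```

Emit:
drive_tool(
  rows=[
    [[0, 0.7, 0, 0, 1], [0, 1.4, 0, 0, 1]],
  ],
)

```text
t: 12.75
tool_pos: [0.5953, -0.039, 0.1467]
tool_rot: [-1.57, -0.054, 0.054]
force: [-0.3, -0.7, 1.8]
opening: 0.361
```

Emit:
drive_tool(
  rows=[
    [[0, 0.6, 0, 0, 1], [0, 1.2, 0, 0, 1]],
  ],
)

```text
t: 12.95
tool_pos: [0.5952, -0.039, 0.1455]
tool_rot: [-1.57, -0.054, 0.054]
force: [-0.3, -1.3, 1.7]
opening: 0.359
```

Emit:
drive_tool(
  rows=[
    [[0, 0.6, 0, 0, 1], [0, 1.2, 0, 0, 1]],
  ],
)

```text
t: 13.15
tool_pos: [0.5952, -0.0389, 0.1443]
tool_rot: [-1.57, -0.054, 0.054]
force: [-0.5, 0.1, 2.1]
opening: 0.363
```

Emit:
drive_tool(
  rows=[
    [[0, 0.6, 0, 0, 1], [0, 1.2, 0, 0, 1]],
  ],
)

```text
t: 13.35
tool_pos: [0.5952, -0.0389, 0.1431]
tool_rot: [-1.57, -0.054, 0.054]
force: [-1.4, -1.3, 2.7]
opening: 0.36
```

Emit:
drive_tool(
  rows=[
    [[0, 0.6, 0, 0, 1], [0, 1.2, 0, 0, 1]],
  ],
)

```text
t: 13.55
tool_pos: [0.5952, -0.039, 0.142]
tool_rot: [-1.57, -0.054, 0.054]
force: [-0.9, -0.3, 3.4]
opening: 0.363
```

Emit:
drive_tool(
  rows=[
    [[0, 0.5, 0, 0, 1], [0, 1, 0, 0, 1]],
  ],
)

```text
t: 13.75
tool_pos: [0.5952, -0.0389, 0.1409]
tool_rot: [-1.57, -0.054, 0.054]
force: [-0.6, -0.2, 2.8]
opening: 0.36
```

Emit:
drive_tool(
  rows=[
    [[0, 0.5, 0, 0, 1], [0, 1, 0, 0, 1]],
  ],
)

```text
t: 13.95
tool_pos: [0.5953, -0.0389, 0.1399]
tool_rot: [-1.57, -0.054, 0.054]
force: [0.0, -0.1, 3.8]
opening: 0.359
```

Emit:
drive_tool(
  rows=[
    [[0, 0.5, 0, 0, 1], [0, 1, 0, 0, 1]],
  ],
)

```text
t: 14.15
tool_pos: [0.5953, -0.0389, 0.1393]
tool_rot: [-1.57, -0.055, 0.054]
force: [-2.7, -0.1, 8.8]
opening: 0.361
```

Emit:
drive_tool(
  rows=[
    [[0, 0.4, 0, 0, 1]],
  ],
)

```text
t: 14.25
tool_pos: [0.5954, -0.0389, 0.1393]
tool_rot: [-1.57, -0.055, 0.054]
force: [-3.7, -0.5, 12.4]
opening: 0.364
```

Emit:
drive_tool(
  rows=[
    [[0, 0.2, 0, 0, 1]],
  ],
)

```text
t: 14.35
tool_pos: [0.5954, -0.0389, 0.1393]
tool_rot: [-1.571, -0.055, 0.054]
force: [-4.5, 0.0, 11.4]
opening: 0.36
```

Emit:
drive_tool(
  rows=[
    [[0, 0.3, 0, 0, 1], [0, 0.5, 0, 0, 1], [0, 0.5, 0, 0, 1], [0, 0.5, 0, 0, 1]],
  ],
)

```text
t: 14.75
tool_pos: [0.5955, -0.0389, 0.1391]
tool_rot: [-1.571, -0.055, 0.054]
force: [-4.2, -0.8, 12.8]
opening: 0.359
```

Emit:
drive_tool(
  rows=[
    [[0, 0.4, 0, 0, 1], [0, 0.4, 0, 0, 1], [0, 0.4, 0, 0, 1]],
  ],
)

```text
t: 15.05
tool_pos: [0.5955, -0.0389, 0.139]
tool_rot: [-1.571, -0.055, 0.054]
force: [-5.4, -0.6, 15.0]
opening: 0.356
```

Run:
```python
from h import *
s,d=snap('wrist','w8.png');print(s['t'],s['tool_pos'],s['force'],s['ft_torque'])
s,d=snap('side','side8.png')
i=cv2.imread('pics/side8.png');cv2.imwrite('pics/s8c.png',cv2.resize(i[135:225,245:335],None,fx=6,fy=6,interpolation=cv2.INTER_CUBIC))
```

```text
15.05 [ 0.59552021 -0.03892323  0.1389503 ] [-5.39970158 -0.62134406 15.00390094] [-0.13109067  1.51311811 -0.00279616]
```

View pics/s8c.png

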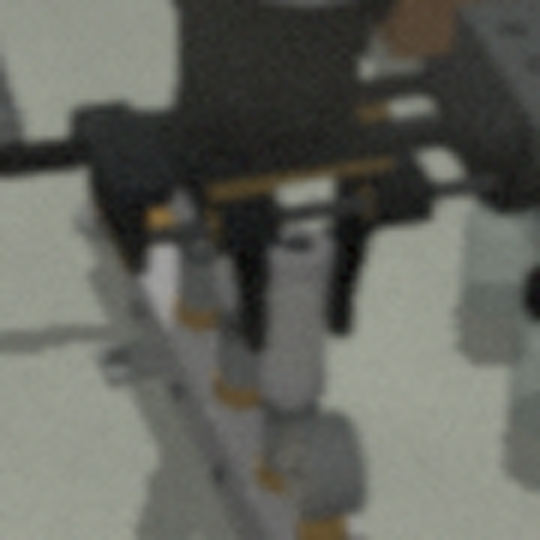

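View pics/w8.png

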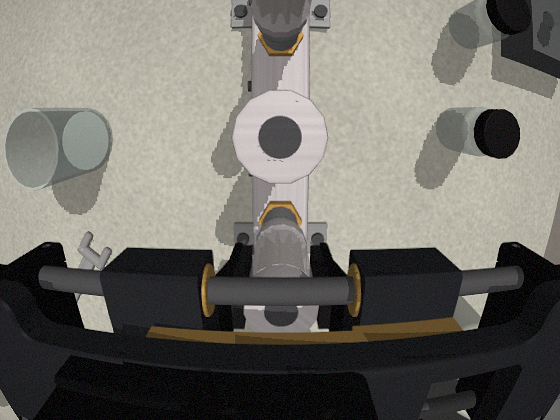

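Emit:
drive_tool(
  rows=[
    [[0, -0.5, 0, 0, 1], [0, -1.0, 0, 0, 1], [0, -1.0, 0, 0, 1]],
  ],
)

```text
t: 15.45
tool_pos: [0.5954, -0.0389, 0.1392]
tool_rot: [-1.57, -0.055, 0.054]
force: [-2.7, -0.4, 9.6]
opening: 0.359
```

Emit:
drive_tool(
  rows=[
    [[0, -0.5, 0, 0, 1], [0, -0.5, 0, 0, 0.2], [0, -0.5, 0, 0, 0], [0, -0.5, 0, 0, -0.3], [0, -0.5, 0, 0, -0.3], [0, -0.5, 0, 0, -0.3], [0, -0.5, 0, 0, -0.3]],
  ],
)

```text
t: 16.15
tool_pos: [0.5952, -0.0389, 0.1389]
tool_rot: [-1.57, -0.054, 0.054]
force: [0.4, -0.1, -0.6]
opening: 0.64
```

Run:
```python
from h import *
s,d=snap('wrist','w9.png');print(s['t'],s['tool_pos'],s['force'],s['ft_torque'])
print(want([.597,.2,.3],4))
```

```text
16.15 [ 0.59520189 -0.03892651  0.1388707 ] [ 0.36572465 -0.14328174 -0.62984297] [-0.04596059 -0.06196975 -0.00283086]
(array([  18.3, -161.1,  238.2]), 'ang', np.float64(3.97), 'roll', np.float64(-0.033507067153280445))
```

View pics/w9.png

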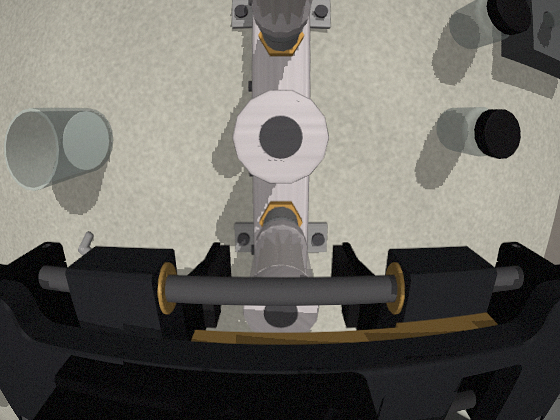

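Emit:
drive_tool(
  rows=[
    [[0, -8, 0, 0, -0.3], [0, -25, 0, 0, -0.3], [0, -50, 0, 0, -0.3], [0, -75, 0, 0, -0.3], [0, -100, 0, 0, -0.3], [0, -120, 0, 0, 0], [-2, -130, 8, 0, 1], [-8, -130, 25, 0, 1], [-16, -130, 50, 0, 1], [-24, -130, 75, 0, 1], [-32, -130, 100, 0, 1], [-40, -130, 125, 0, 1], [-48, -130, 150, 0, 1], [-56, -130, 175, 0, 1], [-64, -130, 198, 0, 1], [-69, -130, 215, 0, 1], [-72, -130, 223, 0, 1], [-72, -130, 224, 0, 1], [-72, -130, 224, 0, 1]],
  ],
  force=10,
)

```text
t: 18.1
tool_pos: [0.5078, 0.1791, 0.2685]
tool_rot: [-1.571, -0.054, 0.055]
force: [-0.6, 0.8, 0.1]
opening: 0.005
```

Run:
```python
from h import *
s,d=snap('wrist','w10.png');print(s['t'],s['tool_pos'],s['force'],s['opening'])
for p in ([.577,.2185,.087],[.504,.217,.094],[.482,.217,.094]): print(proj(s,d,np.array(p)))
s,d=snap('side','side10.png');
i=cv2.imread('pics/side10.png');cv2.imwrite('pics/s10c.png',cv2.resize(i[125:225,225:335],None,fx=6,fy=6,interpolation=cv2.INTER_CUBIC))
s,d=snap('top','top10.png')
```

```text
18.1 [0.50778162 0.17910938 0.26846496] [-0.60491718  0.80360444  0.13448758] 0.0050315306817555975
[347.44222755 160.63393973]
[279.4657778  157.30170918]
[258.29851905 155.93315827]
```

View pics/w10.png

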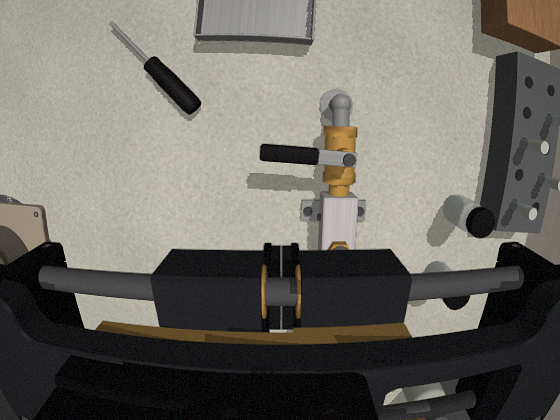

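View pics/s10c.png

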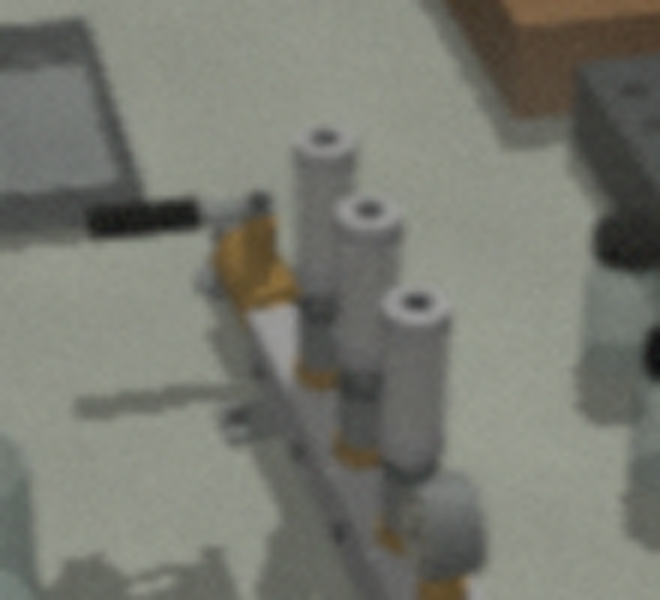

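View pics/top10.png

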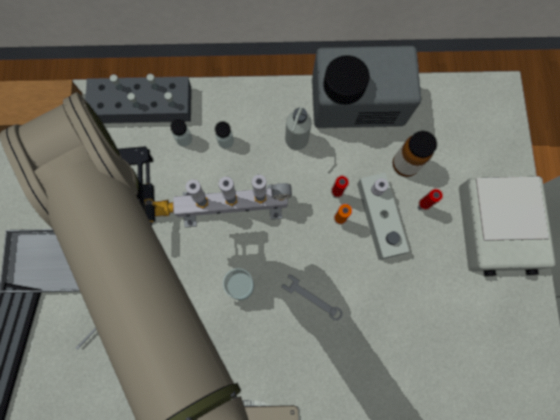

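Run:
```python
from h import *
np.set_printoptions(suppress=True,precision=4)
i=cv2.imread('pics/top10.png');cv2.imwrite('pics/t10c.png',cv2.resize(i[165:225,180:300],None,fx=6,fy=6,interpolation=cv2.INTER_CUBIC))
s1,d1=snap('side');s2,d2=snap('top')
print(tri(s1,d1,(225+417/6,125+302/6),s2,d2,(259.5,182)))
print(tri(s1,d1,(225+368/6,125+209/6),s2,d2,(226,183.3)))
for z in (.187,.189,.191,.195): print(z,proj(s1,d1,np.array([.5952,-.0422,z])),proj(s2,d2,np.array([.5952,-.0422,z])))
s,d=snap('wrist')
ax=atz(s,d,348,160,.09);tp=atz(s,d,261,152.5,.094);print(ax,tp,tp-ax)
```

```text
(array([ 0.5941, -0.0436,  0.188 ]), np.float64(0.0015888459734063665))
(array([0.5899, 0.0272, 0.1948]), np.float64(0.00014029399609925505))
0.187 [294.4776 175.4097] [258.8794 181.2713]
0.189 [294.5017 174.7807] [258.8562 180.9993]
0.191 [294.5259 174.1503] [258.833  180.7263]
0.195 [294.5744 172.8851] [258.7862 180.1769]
[0.5775 0.2192 0.09  ] [0.4851 0.2205 0.094 ] [-0.0924  0.0013  0.004 ]
```

View pics/t10c.png

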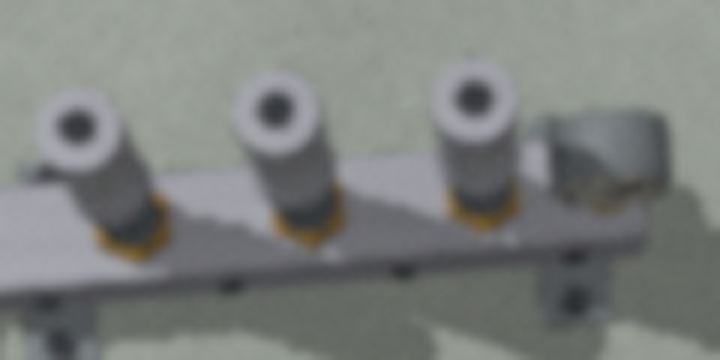

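Emit:
drive_tool(
  rows=[
    [[0, 10, 0, 0, 1], [0, 30, 0, 0, 1], [0, 60, 0, 0, 1], [0, 90, 0, 0, 1], [0, 120, 0, 0, 1], [0, 150, 0, 0, 1], [0, 175, 0, 0, 1], [0, 190, 0, 0, 1], [0, 195, 0, 0, 1], [0, 195, 0, 0, 1]],
  ],
)

```text
t: 19.4
tool_pos: [0.5078, 0.1796, 0.0738]
tool_rot: [-1.57, -0.054, 0.055]
force: [-0.9, -0.2, 0.1]
opening: 0.01
```

Run:
```python
from h import *
np.set_printoptions(suppress=True,precision=1)
s,d=snap('wrist','w11.png');print(s['t'],s['tool_pos'],s['force'])
ax=np.array([.5772,.2188]);yaw=.0703
X=np.array([np.cos(yaw),np.sin(yaw)]);Y=np.array([-np.sin(yaw),np.cos(yaw)])
for ph in np.arange(0,1.66,.1):
    u=np.array([-np.cos(ph),np.sin(ph)]);n=np.array([-np.sin(ph),-np.cos(ph)])
    c=.070*u+(.009+.015*np.sin(ph)+.0095*np.cos(ph))*n
    w=ax+c[0]*X+c[1]*Y
    print(round(ph,2),want([*w,.072],s=s)[0])
```

```text
19.4 [0.5 0.2 0.1] [-0.9 -0.2  0.1]
0.0 [ 1.9  1.8 15.7]
0.1 [ 0.3  1.8 21.3]
0.2 [-0.9  1.8 27.2]
0.3 [-1.6  1.8 33.4]
0.4 [-1.8  1.8 39.7]
0.5 [-1.3  1.8 46.2]
0.6 [-0.2  1.8 52.8]
0.7 [ 1.6  1.8 59.5]
0.8 [ 4.2  1.8 66. ]
0.9 [ 7.5  1.8 72.5]
1.0 [11.5  1.8 78.7]
1.1 [16.3  1.8 84.5]
1.2 [21.9  1.8 89.9]
1.3 [28.1  1.8 94.7]
1.4 [34.9  1.8 98.9]
1.5 [ 42.3   1.8 102.3]
1.6 [ 50.2   1.8 104.9]
```

View pics/w11.png

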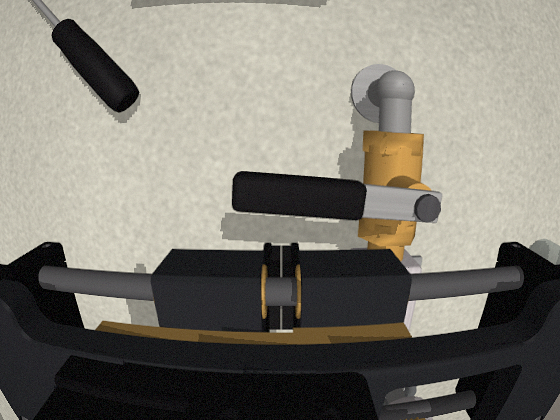

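Emit:
drive_tool(
  rows=[
    [[0, 0, 5, 0, 1], [0, 0, 11, 0, 1], [0, 0, 16, 0, 1], [0, 0, 21, 0, 1], [-1, 0, 26, 0, 1], [-1.5, 0, 31, 0, 1], [-1.8, 0, 36, 0, 1], [-1.5, 0, 41, 0, 1], [-1, 0, 46, 0, 1], [0, 0, 52, 0, 1], [1.5, 0, 59, 0, 1], [4, 0, 66, 0, 1], [4, 0, 66, 0, 1]],
  ],
)

```text
t: 20.75
tool_pos: [0.5072, 0.2473, 0.074]
tool_rot: [-1.569, -0.056, 0.055]
force: [-0.3, 0.2, 0.4]
opening: 0.007
```

Run:
```python
from h import *
s,d=snap('wrist','w12.png');print(s['t'],s['tool_pos'],s['force'])
```

```text
20.75 [0.50721476 0.24734936 0.07399205] [-0.32867193  0.19387243  0.44883983]
```

View pics/w12.png

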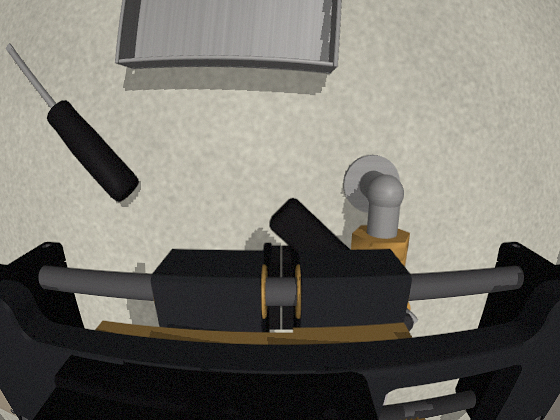

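Emit:
drive_tool(
  rows=[
    [[1.5, 0, 3, 0, 1], [3.3, 0, 6.5, 0, 1], [5.3, 0, 9.6, 0, 1], [7.3, 0, 12.7, 0, 1], [9.7, 0, 15.6, 0, 1], [12, 0, 18.5, 0, 1], [15, 0, 21.3, 0, 1], [17.7, 0, 24, 0, 1], [21, 0, 26.4, 0, 1], [24, 0, 28.7, 0, 1], [27.5, 0, 31, 0, 1], [31, 0, 33, 0, 1], [35, 0, 34.7, 0, 1], [38, 0, 36, 0, 1], [38, 0, 36, 0, 1], [38, 0, 36, 0, 1]],
  ],
)

```text
t: 22.4
tool_pos: [0.5429, 0.2846, 0.074]
tool_rot: [-1.57, -0.055, 0.054]
force: [-1.0, 0.0, -0.1]
opening: 0.004
```

Run:
```python
from h import *
s,d=snap('wrist','w13.png');print(s['t'],s['tool_pos'],s['force'])
```

```text
22.4 [0.54293959 0.28458003 0.07403948] [-0.97224287  0.02216325 -0.11827834]
```

View pics/w13.png

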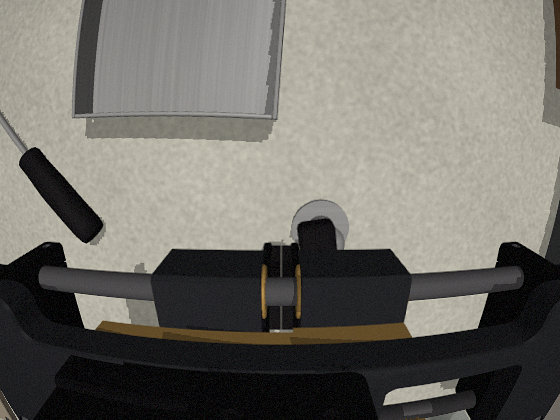

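Emit:
drive_tool(
  rows=[
    [[1.5, 0, 0.5, 0, 1], [3, 0, 1, 0, 1], [4, 0, 1, 0, 1], [4, 0, 1, 0, 1]],
  ],
)

```text
t: 22.85
tool_pos: [0.5467, 0.2857, 0.074]
tool_rot: [-1.57, -0.054, 0.054]
force: [-0.8, 0.3, -0.2]
opening: 0.006
```

Emit:
drive_tool(
  rows=[
    [[1.5, 0, 0, 0, 1], [3, 0, 0, 0, 1], [3, 0, 0, 0, 1]],
  ],
)

```text
t: 23.15
tool_pos: [0.5498, 0.2859, 0.0739]
tool_rot: [-1.57, -0.054, 0.054]
force: [-0.7, 1.4, 0.1]
opening: 0.005
```

Emit:
drive_tool(
  rows=[
    [[1, 0, 0, 0, 1], [2, 0, 0, 0, 1], [2, 0, 0, 0, 1]],
  ],
)

```text
t: 23.45
tool_pos: [0.5518, 0.2859, 0.0739]
tool_rot: [-1.57, -0.054, 0.054]
force: [-0.6, 1.0, 0.8]
opening: 0.008
```

Run:
```python
from h import *
s,d=snap('wrist','w14.png');print(s['t'],s['tool_pos'],s['force'],s['ft_torque'])
i=cv2.imread('pics/w14.png');cv2.imwrite('pics/w14c.png',cv2.resize(i[180:340,200:420],None,fx=3,fy=3,interpolation=cv2.INTER_CUBIC))
s,d=snap('side','side14.png');
i=cv2.imread('pics/side14.png');cv2.imwrite('pics/s14c.png',cv2.resize(i[115:215,215:325],None,fx=6,fy=6,interpolation=cv2.INTER_CUBIC))
```

```text
23.45 [0.55179293 0.28587691 0.07393116] [-0.62434017  0.98099673  0.83665864] [0.0989491  0.10336393 0.04843736]
```

View pics/w14c.png

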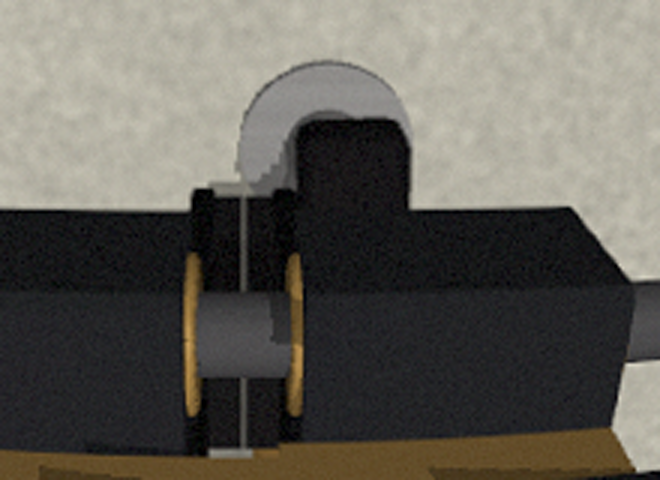

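View pics/s14c.png

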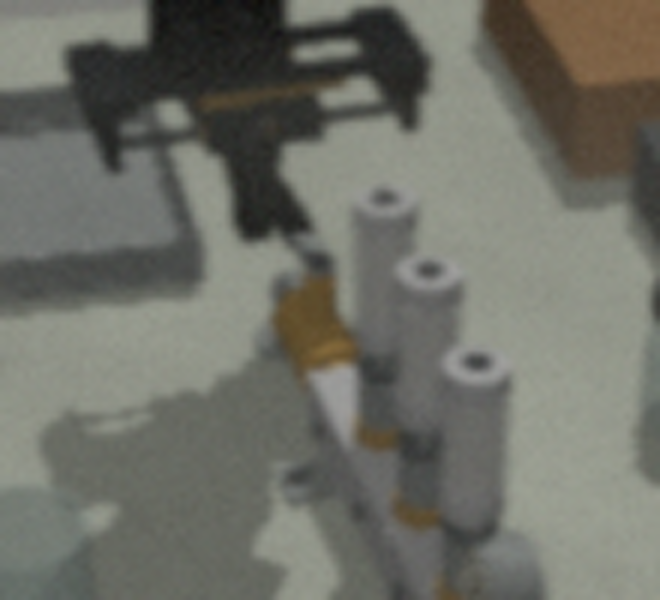

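Run:
```python
from h import *
np.set_printoptions(suppress=True,precision=4)
s,d=snap('wrist')
tp=atz(s,d,200+354/3,180+122/3,.094);v=tp[:2]-[.5772,.2190];print(tp,v,np.linalg.norm(v),'phi',np.pi/2-(np.arctan2(v[1],v[0])-np.pi/2-.0703))
```

```text
[0.5671 0.3171 0.094 ] [-0.0101  0.0981] 0.09863575550363031 phi 1.5385597577721173
```

Emit:
drive_tool(
  rows=[
    [[1, 0, 0, 0, 1], [2, 0, 0, 0, 1], [2, 0, 0, 0, 1]],
  ],
)

```text
t: 23.9
tool_pos: [0.5538, 0.286, 0.0739]
tool_rot: [-1.57, -0.054, 0.054]
force: [-1.6, 0.9, -0.6]
opening: 0.006
```

Emit:
drive_tool(
  rows=[
    [[0.7, 0, 0, 0, 1], [1.3, 0, 0, 0, 1], [1.3, 0, 0, 0, 1]],
  ],
)

```text
t: 24.2
tool_pos: [0.5548, 0.2862, 0.0739]
tool_rot: [-1.57, -0.054, 0.055]
force: [-2.8, 1.3, 0.9]
opening: 0.001
```

Emit:
drive_tool(
  rows=[
    [[0.5, 0, 0, 0, 1], [1, 0, 0, 0, 1], [1, 0, 0, 0, 1]],
  ],
)

```text
t: 24.5
tool_pos: [0.5549, 0.2862, 0.0738]
tool_rot: [-1.571, -0.053, 0.056]
force: [-7.8, 0.4, 3.1]
opening: 0.003
```

Emit:
drive_tool(
  rows=[
    [[-2, 0, 0, 0, 1], [-10, 0, 0, 0, 1], [-25, 0, 0, 0, 1], [-35, -5, 0, 0, 1], [-40, -20, 0, 0, 1], [-40, -50, 0, 0, 1], [-40, -85, 0, 0, 1], [-40, -120, 0, 0, 1], [-50, -150, 10, 0, 1], [-75, -170, 30, 0, 1], [-100, -180, 50, 0, 1], [-115, -185, 65, 0, 1], [-120, -185, 70, 0, 1], [-120, -185, 70, 0, 1]],
  ],
)

```text
t: 25.9
tool_pos: [0.4312, 0.348, 0.2597]
tool_rot: [-1.57, -0.057, 0.054]
force: [1.0, -0.0, -1.4]
opening: 0.007
```

Run:
```python
from h import *
np.set_printoptions(suppress=True,precision=4)
print(monitor.read_state())
s1,d1=snap('side','side15.png');
i=cv2.imread('pics/side15.png');cv2.imwrite('pics/s15c.png',cv2.resize(i[115:215,225:335],None,fx=6,fy=6,interpolation=cv2.INTER_CUBIC))
s2,d2=snap('top','top15.png')
```

```text
{'t': 25.9, 'qpos': array([-0.0699,  0.2449, -0.8111,  1.5622,  0.18  ,  1.4105, -0.8242]), 'qd': array([ 0.0209,  0.0223,  0.0366,  0.0027,  0.0091, -0.0026,  0.0137]), 'effort': array([ -1.3492, -47.327 ,  -7.8593, -39.1008,  -0.278 ,  -0.0096,
        -0.2842]), 'tool_pos': array([0.4312, 0.348 , 0.2597]), 'tool_rot': array([-1.57  , -0.0565,  0.0543]), 'force': array([ 0.9722, -0.0132, -1.3502]), 'ft_torque': array([ 0.033 , -0.0709, -0.0102]), 'opening': 0.007094313708112206}
```

View pics/s15c.png

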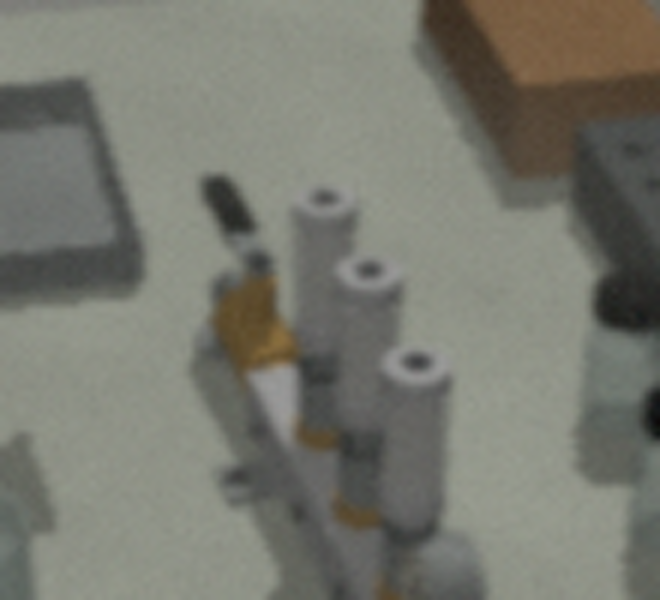

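View pics/top15.png

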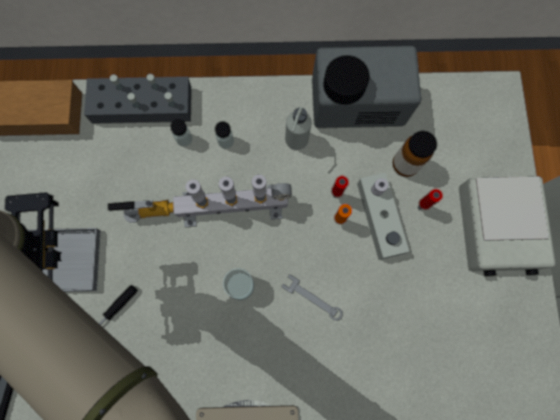

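Run:
```python
from h import *
s,d=snap('top')
tp=atz(s,d,109,206.5,.09);a=atz(s,d,148.5,203.3,.09);v=(tp-a)[:2];print(tp,a,'phi',np.pi-(np.arctan2(v[1],v[0])-.0703))
print(monitor.read_state()['qd'].round(3))
print(ticket.finish_job())
```

```text
[0.57062083 0.3081526  0.09      ] [0.57640108 0.21696665 0.09      ] phi 1.5777912982577216
[ 0.003  0.004 -0.001 -0.    -0.003 -0.    -0.002]
the job is handed in; nothing more can be done
None
```

The tall filter cartridge is home in the empty port at the gauge end, and the supply valve is fully open. I handed the job in at about 26 s of the 54 s allowed, and no verdict was reported.

**Insertion:** I gripped the cartridge with 35 N. The seal gave at roughly 7–8 N and the stem slid on with a few N. It then met a hard stop, where I held up to about 15 N with the tool almost still. That push was nearly straight down, with about 5 N sideways. I eased off and let go. Its cap is at 188 mm, so the stem is about 36 mm below the mouth. Later pictures show it has not moved.

**Valve:** I swept the lever with the closed fingers until it met its stop at about 8 N. The last top picture gives an opening of about 1.58 rad.

**Final state:** The arm is clear and at rest. The last top picture shows the other spares and bystanders where they stood at the start.

**Disagreements:**
- The wrist camera put the port 4–5 mm further along +y than the two fixed cameras. I aligned the stem by comparing stem and mouth within the same picture, and it entered without contact.
- The last 0.3 mm of movement under the final push may be slight slip in the grip.
- The poppet cannot be seen. That it is open rests on the hard stop and the measured depth, which lies at the limit of the stated 21–36 mm range.

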